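# Unfold the crank handle and clamp the bottle

## Robot

A 6-joint arm with a two-finger parallel gripper is mounted at the origin on a cart in front of the work surface, level with it; the furniture and walls round the work are solid. World frame = base frame: x ahead of the robot, y to its left, z up, the work surface at z = 0. Lengths are in m, angles in rad, forces in N, time in s.
With the tool pointing down it reaches from about 0.35 to 0.975 m from the base axis. Payload 4.9 kg.
Tool frame: the origin (TCP) lies at the very end of the fingers, on their centre line; the grasp point (between the pads) lies 19 mm behind it; z points along the fingers, y is the line along which they close (so a half turn about z gives the same grasp; the last joint's range is limited). The gripper opens to 85 mm and grips with 20 to 120 N. Pads are 22 mm wide; open, the fingers measure 114 mm over their backs; the gripper's body (76 mm by 85 mm) begins 54 mm behind the grasp point. The pads swing forward as they close: fully open they stand 13 mm farther back than shut.
Start: joints at [-1.415, 0.053, 1.613, -0, 1.476, -0.119], TCP at [0.17, -0.602, 0.192] pointing down, gripper open.
Joint ranges: [-3.01, 3.01], [-1.01, 2.22], [0.06, 2.58], [-1.02, 4.17], [0.09, 2.62], [-3.14, 3.14]. Speed limits (rad/s): [2.57, 2.57, 3.14, 3.14, 3.14, 3.14].

## Interface

Orientations are given as a rotation vector (axis times angle).
In Python, from station import get_obs, get_image, finish_job gives the robot as it stands. The module is installed in compiled form; this text tells all that it offers.
- The arm moves only by the tool carry_out, never from a script. Its argument "rows" is a list of rows, each a list of 7 numbers: the turn, a rotation vector about the tool's x, y, z as a fraction of full scale, then the shift along the tool's x, y, z as a fraction of full scale, then the closure, from -1 (fully open) to 1 (shut). A call has 1 to 5 rows; each row is the pose to reach, as a shift and turn from the pose commanded when the call began, along the tool's axes at that moment, turning the shorter way round; what a row does not reach only later rows make up. Full scale, the value 1, is 300 mm for a shift and pi rad for a turn. A row lasts 1/10 s, in which the tool goes at most 50 mm and 8.59 degrees, less where a joint would pass 70% of its speed; a pose out of reach is approached as far as the arm can. A call with a number of a shift or a turn outside -1 to 1 is refused whole. A call with a gripper value outside its range is refused whole. The fingers move at their own pace and stop on an object; "force" is the grip in N (left out, the last holds). Time passes only in rows, so rows that repeat a pose let the fingers close. It gives the time, the measured TCP pose, the force, the opening and the grip force at its end, in the units of the state.
- get_obs(): the state, without advancing time (a new reading comes with each control period).
- get_image(name): name is "scene" or "top" or "wrist"; returns a dict with "img" (420x560x3 uint8, blue, green, red), "mtx" (3x3 intrinsics, pixels), "R" (3x3) and "t" (3): a world point X has camera coordinates R X + t. Camera axes: x right, y down, z forward; pixel columns grow to the right and rows downward; lengths in m; the calibration is good to about 2 mm. The wrist camera is an equidistant fisheye: a pixel r from the principal point sees the ray r / f radians off the axis. A picture is of the moment at which its call begins. There is no depth.
- finish_job(): hands the job in; it is judged then, once.
The state is a dict: "t": time; "q": joint angles; "dq": joint speeds; "effort": joint torques, N m; "tool_pos": TCP position; "tool_rot": TCP orientation; "contact_force": force on the tool from outside, world axes, zero at the start; "wrist_torque": the same for the moment, N m; "opening": finger opening in m; "grip_force": force on a finger pad.
Only numpy, scipy, OpenCV 4.12 (cv2) and the standard library are available. Lean on these libraries where they do the work, as an engineer would, in place of code of your own. Each camera call takes 0.05 s, during which the arm holds its last target. There are 200 camera calls.

## Task

Swing the red folding handle of the bench clamp's crank fully up to its working position, without turning the crank meanwhile, then crank clockwise (seen from above) until the sliding jaw has pushed the bottle home into the V jaw and grips it snugly, with about 12 N. Do not squeeze it hard, leave the handle standing up and let go of it, and leave the vials alone.

Things in the scene. Friction and masses are not known exactly. Their poses are not given: they have to be found in the camera images.
- crank_axis (a point): Point on the crank's upright axis, 98 mm above the worktop, level with the handle's hinge; below it the grey gear housing, 90 x 90 mm, top 62 mm above the worktop. Its +y axis is the way the sliding jaw closes. The clamp is fixed, turned by up to 0.3 rad; its aluminium deck is 100 mm wide, 10 mm high, from 70 mm behind to 310 mm before the crank axis.
- crank_end (a point): Centre of the handle's hinge, at the end of the steel crank arm, 65 mm from the crank axis and 98 mm above the worktop. The arm is 14 mm wide, 8 mm thick, its top 88 mm above the worktop; two steel cheeks (21 mm over both) flank the hinge and reach 9 mm to all sides of it.
- grip_mid (a point): Middle of the red handle, on its centre line, 34 mm from the hinge. The handle is a round red sleeve, 18 mm in diameter, from 11 to 55 mm from the hinge, and turns freely on its pin, so it can be held without turning the hand while the crank goes round. Folded, it lies on the arm, pointing from the hinge to the crank axis; unfolded, it stands upright at the arm's end.
- grip (a joint): Folding angle of the red handle in rad: 0 folded flat on the arm, 1.57 upright against its stop (working position); it starts between 0 and 0.2. The hinge is level and square to the arm. It stays where it is left: unfolding takes about 0.06 to 0.1 N m (2 to 3 N at the middle of the handle), folding it back about 0.35 N m (10 N at the middle).
- crank (a joint): Crank angle in rad, growing clockwise seen from above, which closes the jaw by 12 mm per rad; range -1.0 to 10, starts between -0.7 and 0.7; at 0 the arm points along -x of crank_axis. A brake of 0.25 N m holds it where it is left (up to 20 N of clamping). Turning it takes about 4 N at the handle with the jaw free, and 0.185 N more for each newton of clamping.
- jaw: Blue sliding jaw with a flat upright black rubber face, 54 mm wide, 46 mm high; its origin is the foot of the middle of that face, on the deck; +y is the closing direction. The face is a stiff springy pad that gives about 1 mm per 12 N: from the first firm touch to too much force the crank turns only about 0.1 rad.
- anvil: Fixed jaw: steel bracket bolted to the deck, its distance from the crank differing from run to run, with a blue block with a 120 degree V of black rubber before it, packed out by an amount not known to better than 4 mm. Origin: bracket's, on the deck, within 4 mm of where a seated bottle's axis will stand; +y points away from the sliding jaw.
- bottle: Small bottle with white cap, about 42 mm in diameter and 91 mm tall, about 0.11 kg, loose on the deck between the jaws, some 3 to 28 mm short of its seat in the V; origin at the centre of its underside, z up. The moving jaw pushes it along with well under 2 N. It must not be squeezed with more than 30 N.
- vial_5: Bystander: small glass vial, 22 mm wide, 40 mm tall, standing at the front right; origin under its centre. Leave it alone.
- vial_6: Bystander: small glass vial with red cap, 22 mm wide, 40 mm tall, standing at the front right; origin under its centre. Leave it alone.

How it is judged:
By the outcome, as a careful person would: the job done as asked, in the order asked, and still so for the second after the job is handed in, with the robot touching nothing.
It also fails if it takes over 72 s, if anything falls off the work surface, if the arm or the gripper's body presses on something with over 40 N, if the wrist force passes 120 N, or if a joint passes its speed limit or range.

## Working session

There is one attempt and no reset: what is moved stays moved. The work goes in short steps, Python scripts to look and compute and a tool call to move; the robot and the scene stay as the last step left them, time stands still between calls to the robot, and variables do not carry over. Pictures are saved under pics/ and viewed, at most 10 in all, crops included, and the job is handed in when it is done.

Besides the shell and the picture viewer there is one more tool, called as name(argument=value, ...), one argument or row to a line, values as JSON. carry_out: Moves the arm, as the interface text tells. Shift numbers are shares of 300 mm and turn numbers shares of pi rad, none past 1 either way. Its arguments: {"type":"object","properties":{"rows":{"type":"array"},"force":{"type":"number"}},"required":["rows"]}

```bash
mkdir -p pics; cat > h.py <<'E'
import numpy as np,cv2
from scipy.spatial.transform import Rotation as Ro
from station import get_obs,get_image
def ray(c,u,v,fish=False):
    K=c["mtx"];x=(u-K[0,2])/K[0,0];y=(v-K[1,2])/K[1,1]
    R=np.array(c["R"]);t=np.array(c["t"])
    if fish:
        r=np.hypot(x,y);d=np.array([x/r*np.sin(r),y/r*np.sin(r),np.cos(r)]) if r>1e-9 else np.array([0,0,1.])
    else: d=np.array([x,y,1.])
    return -R.T@t,R.T@d
def at(c,u,v,z,fish=False):
    o,d=ray(c,u,v,fish);return o+d*(z-o[2])/d[2]
def proj(c,X):
    p=c["mtx"]@(np.array(c["R"])@np.array(X)+np.array(c["t"]));return p[:2]/p[2]
def save(c,n):
    np.savez("pics/"+n+".npz",**c);cv2.imwrite("pics/"+n+".png",c["img"])
def load(n): return dict(np.load("pics/"+n+".npz"))
E
python3 - <<'E'
from h import *
for n in("top","scene"):
    c=get_image(n);save(c,n+"0");print(n,c["mtx"],-np.array(c["R"]).T@c["t"])
print(get_obs())
E
```

```text
top [[445.49571902   0.         278.11289175]
 [  0.         445.49571902 202.13148521]
 [  0.           0.           1.        ]] [ 0.3167571  -0.03228907  1.0940674 ]
scene [[490.78264458   0.         281.02009849]
 [  0.         490.78264458 219.35519546]
 [  0.           0.           1.        ]] [ 0.17345399 -0.66947046  0.80350624]
{'t': 0.1, 'q': array([-1.41495628e+00,  5.33010897e-02,  1.61416532e+00,  5.54270508e-06,
        1.47601364e+00, -1.19020781e-01]), 'dq': array([ 0.00129771, -0.00099614, -0.00394503,  0.00138451,  0.00041629,
        0.00032024]), 'effort': array([ 5.60978351e-04, -3.94901991e+01, -3.71362925e+01, -8.63477089e-05,
        3.93830225e-03, -1.42764819e-05]), 'tool_pos': array([ 0.16952193, -0.60090077,  0.19067453]), 'tool_rot': array([-3.11010224e+00, -4.30133204e-01,  4.58833515e-05]), 'contact_force': array([0.04969787, 0.13155636, 0.21724294]), 'wrist_torque': array([-0.01060634, -0.04179082,  0.01277151]), 'grip_force': 0.0, 'opening': 0.08537190835525477}
```

View pics/top0.png

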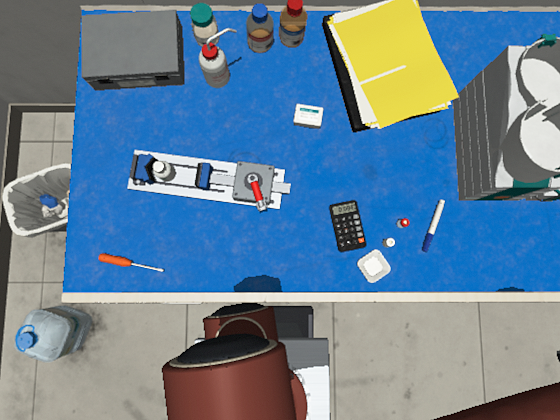

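View pics/scene0.png

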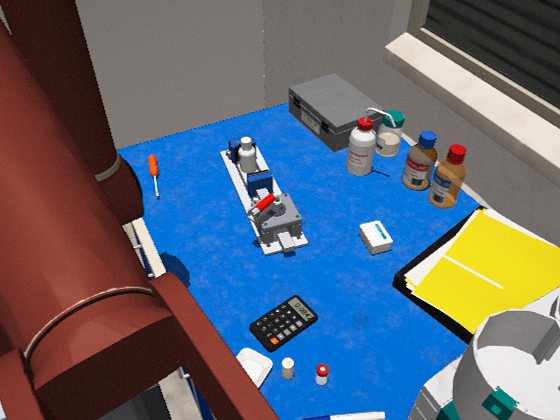

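The top view shows the clamp with its crank near (253,181), red handle running towards (263,208), blue jaw near (204,176) and bottle near (161,170). The scene view shows the handle near (264,205). I'll zoom in on both.

```bash
python3 - <<'E'
from h import *
a=load("top0")["img"][140:220,120:300];b=load("scene0")["img"][130:255,210:320]
a=cv2.resize(a,None,fx=4.4,fy=4.4,interpolation=cv2.INTER_CUBIC)
cv2.imwrite("pics/ca.png",a)
b=cv2.resize(b,None,fx=4.7,fy=4.7,interpolation=cv2.INTER_CUBIC);cv2.imwrite("pics/cb.png",b)
c=load("top0")
for z in(0,.098):
  for u,v in((253,181),(263,208),(161,170)): print(z,at(c,u,v,z))
E
```

```text
0 [0.53129475 0.023648   0.        ]
0 [ 0.46320742 -0.00156856  0.        ]
0 [0.55943107 0.25422412 0.        ]
0.098 [0.51207776 0.01863749 0.098     ]
0.098 [ 0.45008928 -0.00432032  0.098     ]
0.098 [0.53769379 0.22855999 0.098     ]
```

View pics/ca.png

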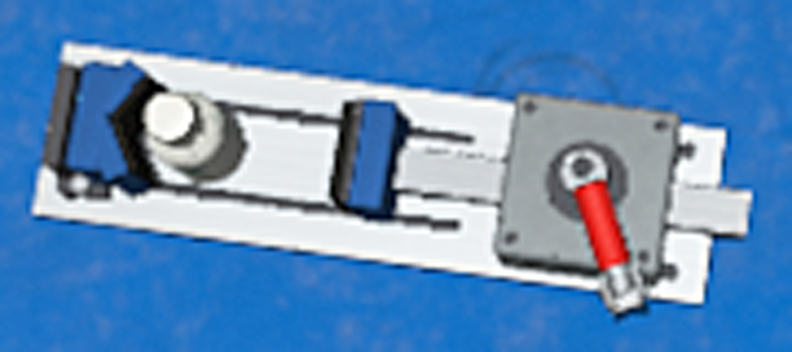

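View pics/cb.png

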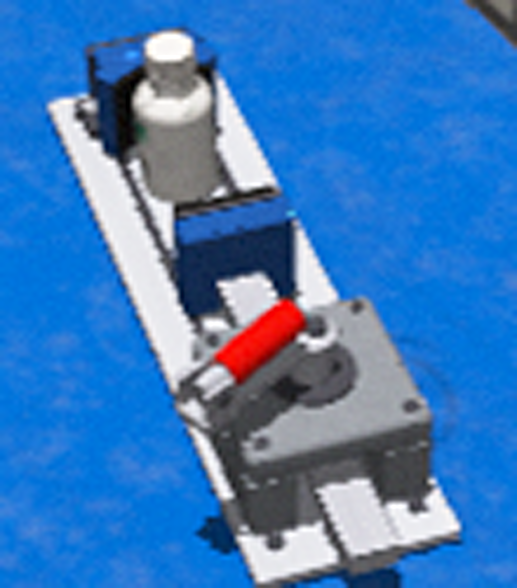

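```bash
python3 - <<'E'
from h import *
c=load("top0");s=load("scene0")
T=lambda x,y,z:at(c,120+x/4.4,140+y/4.4,z)
S=lambda x,y,z:at(s,210+x/4.7,130+y/4.7,z)
d=[T(*p,.01) for p in((65,45),(725,130),(705,303),(35,213))]
print("deck",np.round(d,4)); print([np.linalg.norm(d[i]-d[(i+1)%4]) for i in range(4)])
w=(d[0]+d[3]-d[1]-d[2])/2; u=w/np.linalg.norm(w); print("y axis",u,"yaw",np.arctan2(-u[0],u[1]))
print("axis from deck",(d[1]+d[2])/2+u*.07)
h=[T(*p,.062) for p in((520,95),(680,122),(662,278),(500,255))];print("house ctr",np.mean(h,0),[np.linalg.norm(h[i]-h[(i+1)%4]) for i in range(4)])
print("knob",T(585,165,.09),S(320,328,.09))
print("hinge",T(626,285,.098),S(200,388,.098))
print("red ends",T(590,187,.098),T(615,262,.098), S(290,315,.1),S(228,368,.1))
print("jaw face top",T(350,100,.056),T(340,208,.056),"bottle cap",T(170,120,.101),S(170,48,.101))
E
```

```text
deck [[ 0.6077  0.3189  0.01  ]
 [ 0.5583 -0.0557  0.01  ]
 [ 0.4597 -0.0441  0.01  ]
 [ 0.5109  0.3313  0.01  ]]
[np.float64(0.3777583493866606), np.float64(0.09926997033357256), np.float64(0.37886077936598267), np.float64(0.09762027732796254)]
y axis [0.13288297 0.99113174 0.        ] yaw -0.13327718106242353
axis from deck [0.5183     0.01948759 0.01      ]
house ctr [0.51552906 0.0176163  0.062     ] [np.float64(0.08753180732436303), np.float64(0.08538693731526198), np.float64(0.08718092743909585), np.float64(0.08783841321985518)]
knob [0.52182669 0.01920538 0.09      ] [0.52548089 0.01655993 0.09      ]
hinge [ 0.45744064 -0.00265378  0.098     ] [ 0.45711174 -0.00157677  0.098     ]
red ends [0.50860469 0.01613437 0.098     ] [0.46938267 0.00304201 0.098     ] [0.51243567 0.02079628 0.1       ] [0.47263221 0.00234974 0.1       ]
jaw face top [0.56470117 0.14846689 0.056     ] [0.50526733 0.15240092 0.056     ] bottle cap [0.54337061 0.23337771 0.101     ] [0.54797293 0.22886652 0.101     ]
```

The measurements agree with the given sizes: crank axis about (0.518, 0.0185), hinge about (0.457, -0.002), which is 64 mm apart. The clamp yaw is about -0.13 and the crank about -0.46 rad. I'll move above the handle now.

carry_out(
  rows=[
    [0,0,-0.015,0.51,-0.556,-0.065,-1],
    [0,0,-0.015,0.51,-0.556,-0.065,-1],
    [0,0,-0.015,0.51,-0.556,-0.065,-1],
    [0,0,-0.015,0.51,-0.556,-0.065,-1],
    [0,0,-0.015,0.51,-0.556,-0.065,-1],
  ],
)

```text
t: 0.6
tool_pos: [0.2726, -0.3966, 0.2111]
tool_rot: [-3.1, -0.506, -0.001]
contact_force: [-0.5, 0.5, 0.4]
opening: 0.0855
grip_force: 0.0
```

carry_out(
  rows=[
    [0,0,0,0.54,-0.532,-0.064,-1],
    [0,0,0,0.54,-0.532,-0.064,-1],
    [0,0,0,0.54,-0.532,-0.064,-1],
    [0,0,0,0.54,-0.532,-0.064,-1],
    [0,0,0,0.54,-0.532,-0.064,-1],
  ],
)

```text
t: 1.1
tool_pos: [0.3756, -0.194, 0.2306]
tool_rot: [-3.1, -0.508, -0.001]
contact_force: [0.6, 0.5, 0.3]
opening: 0.0852
grip_force: 0.0
```

carry_out(
  rows=[
    [0,0,0,0.54,-0.532,-0.064,-1],
    [0,0,0,0.54,-0.532,-0.064,-1],
    [0,0,0,0.54,-0.532,-0.064,-1],
    [0,0,0,0.54,-0.532,-0.064,-1],
    [0,0,0,0.54,-0.532,-0.064,-1],
  ],
)

```text
t: 1.6
tool_pos: [0.4786, 0.009, 0.2496]
tool_rot: [-3.1, -0.508, -0.0]
contact_force: [0.4, -1.2, -0.4]
opening: 0.0852
grip_force: 0.0
```

```bash
python3 - <<'E'
from h import *
c=get_image("wrist");save(c,"w1");o=get_obs();print(c["mtx"],-np.array(c["R"]).T@c["t"],o["tool_pos"],o["tool_rot"],o["q"])
cv2.imwrite("pics/w1b.png",cv2.resize(c["img"],(800,600),interpolation=cv2.INTER_CUBIC))
E
```

```text
[[325.1922621    0.         272.14724923]
 [  0.         325.1922621  206.28133141]
 [  0.           0.           1.        ]] [0.55649865 0.03515966 0.43161394] [0.4795961  0.01109455 0.24982112] [-3.09684447e+00 -5.11236554e-01 -2.34566407e-03] [-0.13428485 -0.33338085  1.86559529  0.00314891  1.60878063  1.10941705]
```

View pics/w1b.png

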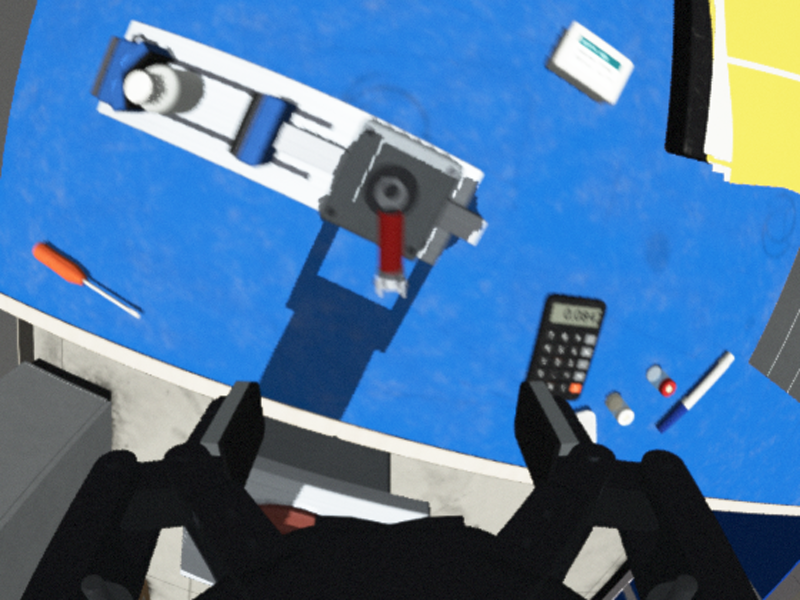

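The wrist view shows the handle lined up with the tool: knob at (391,190), hinge at about (391,285), and the red sleeve from v=212 to v=273. I'll turn these into positions.

```bash
python3 - <<'E'
from h import *
c=load("w1");R=Ro.from_rotvec(get_obs()["tool_rot"])
b=c["img"].astype(int);m=((b[...,2]>100)&(b[...,1]<50)&(b[...,0]<50));m[:130]=0;m[215:]=0;m[:,:240]=0;m[:,300:]=0
ys,xs=np.nonzero(m);print(xs.mean(),ys.min(),ys.max(),len(xs),np.polyfit(ys,xs,1))
p=np.polyfit(ys,xs,1)
for n,u,v,z in(("knob",391*.7,190*.7,.092),("hinge",391*.7,285*.7,.098),("redtop",np.polyval(p,ys.min()),ys.min(),.105),("redbot",np.polyval(p,ys.max()),ys.max(),.105)):
  print(n,at(c,u,v,z,True))
print(R.as_matrix(),get_obs()["tool_pos"])
E
```

```text
273.2992957746479 150 189 568 [-5.87797146e-03  2.74293532e+02]
knob [0.52493423 0.02260915 0.092     ]
hinge [ 4.57904181e-01 -5.87545979e-05  9.80000000e-02]
redtop [0.50961353 0.0178038  0.105     ]
redbot [0.47066545 0.00487388 0.105     ]
[[ 0.94694017  0.32140829  0.00101329]
 [ 0.32140406 -0.94693727  0.00303833]
 [ 0.00193607 -0.00255144 -0.99999487]] [0.4795961  0.01109455 0.24982112]
```

carry_out(
  rows=[
    [0,0,0,0,0,0,-1],
    [0,0,0,0,0,0,-1],
  ],
)

```text
t: 1.85
tool_pos: [0.4775, 0.0055, 0.2491]
tool_rot: [3.101, 0.503, -0.002]
contact_force: [-0.5, -0.5, 0.3]
opening: 0.0857
grip_force: 0.0
```

```bash
cat > red.py <<'E'
from h import *
def red(n):
    c=get_image("wrist");save(c,n)
    b=c["img"].astype(int);m=((b[...,2]>90)&(b[...,1]<50)&(b[...,0]<50));m[:100]=0;m[260:]=0;m[:,:210]=0;m[:,330:]=0
    ys,xs=np.nonzero(m);p=np.polyfit(ys,xs,1)
    r=[at(c,np.polyval(p,y),y,.105,True) for y in(ys.min(),ys.max())]
    o=get_obs();T=Ro.from_rotvec(o["tool_rot"]).as_matrix()
    print(len(xs),"red",np.round(r,4),"tool",o["tool_pos"],"in tool axes",[(T.T@(q-o["tool_pos"])).round(4) for q in r])
    return c,T,o
E
python3 - <<'E'
from red import *
c,T,o=red("w2")
print("knob",at(c,391*.7,190*.7,.092,True),"hinge",at(c,391*.7,285*.7,.098,True),T[:,0],T[:,1])
# top-view red centre line
c=load("top0");b=c["img"].astype(int);m=((b[...,2]>130)&(b[...,1]<70)&(b[...,0]<70));m[:170]=0;m[215:]=0;m[:,:240]=0;m[:,280:]=0
ys,xs=np.nonzero(m);p=np.polyfit(ys,xs,1);print("top",[at(c,np.polyval(p,y),y,.103) for y in(ys.min(),ys.max())])
E
```

```text
651 red [[0.5091 0.0154 0.105 ]
 [0.4682 0.0019 0.105 ]] tool [0.47744968 0.00512069 0.24920539] in tool axes [array([0.0334, 0.0002, 0.1442]), array([-9.700e-03,  1.000e-04,  1.442e-01])]
knob [0.52377291 0.01884723 0.092     ] hinge [ 0.45676264 -0.00357283  0.098     ] [ 9.48962586e-01  3.15387256e-01 -9.42907164e-04] [ 3.15387354e-01 -9.48963021e-01 -4.68339287e-05]
top [array([0.5110965 , 0.01629569, 0.103     ]), array([0.46530838, 0.00466246, 0.103     ])]
```

carry_out(
  rows=[
    [0,0,0,0.039,0.0005,0.15,0],
    [0,0,0,0.039,0.0005,0.3,0],
    [0,0,0,0.039,0.0005,0.44,0.2],
    [0,0,0,0.039,0.0005,0.56,0.3],
    [0,0,0,0.039,0.0005,0.56,0.4],
  ],
  force=20,
)

```text
t: 2.4
tool_pos: [0.4837, 0.0088, 0.0755]
tool_rot: [-3.098, -0.499, 0.018]
contact_force: [-0.7, 0.1, -0.7]
opening: 0.0256
grip_force: 0.0
```

carry_out(
  rows=[
    [0,0,0,0,0,0,0.4],
    [0,0,0,0,0,0,0.4],
  ],
)

```text
t: 2.6
tool_pos: [0.491, 0.0086, 0.0847]
tool_rot: [3.1, 0.502, 0.007]
contact_force: [1.0, 0.3, -0.6]
opening: 0.0255
grip_force: 0.0
```

```bash
python3 - <<'E'
from red import *
c,T,o=red("w3");print(o["opening"],o["contact_force"])
cv2.imwrite("pics/w3b.png",cv2.resize(c["img"][60:340,120:440],(800,700))[:600])
E
```

```text
1106 red [[0.5113 0.0161 0.105 ]
 [0.4873 0.0087 0.105 ]] tool [0.49125738 0.00870549 0.0848897 ] in tool axes [array([ 0.0215, -0.0006, -0.02  ]), array([-0.0036, -0.0012, -0.0201])]
0.02557609451450121 [-0.3628887   0.21869034  0.01614725]
```

View pics/w3b.png

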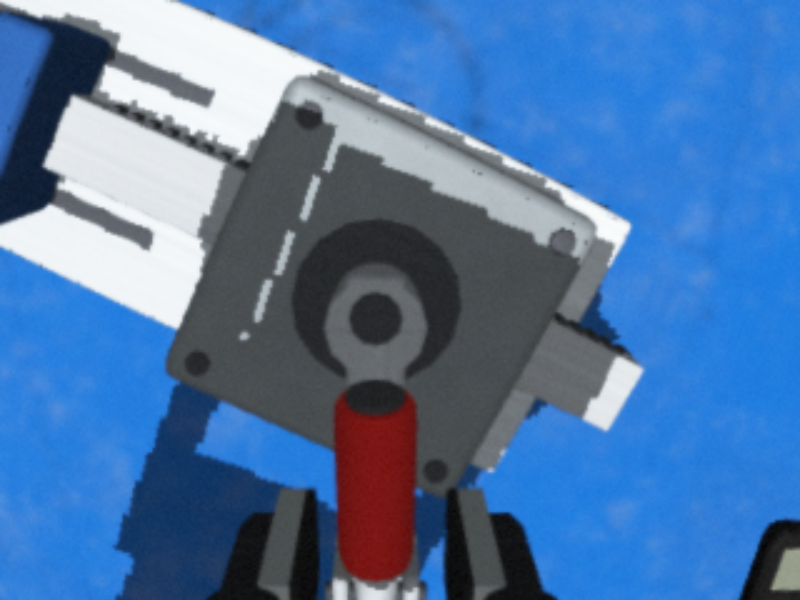

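The fingers straddle the red sleeve almost evenly, with the sleeve at x≈376 and the gap centre at about 380 in the crop. I'll close gently.

carry_out(
  rows=[
    [0,0,0,0,-0.002,0.003,0.45],
    [0,0,0,0,-0.002,0.003,0.5],
    [0,0,0,0,-0.002,0.003,0.55],
    [0,0,0,0,-0.002,0.003,0.6],
    [0,0,0,0,-0.002,0.003,0.65],
  ],
  force=20,
)

```text
t: 3.15
tool_pos: [0.4889, 0.01, 0.0808]
tool_rot: [-3.101, -0.504, 0.0]
contact_force: [0.3, 0.6, -0.1]
opening: 0.015
grip_force: 0.0
```

```bash
python3 - <<'E'
from h import *
o=get_obs();T=Ro.from_rotvec(o["tool_rot"]).as_matrix();print(o["tool_pos"],o["contact_force"],T.T@o["contact_force"],o["opening"],o["grip_force"],T)
E
```

```text
[0.48888872 0.01003277 0.08083686] [ 0.28928981  0.56044534 -0.13740581] [ 0.45181828 -0.44005773  0.13739493] 0.0150220921363468 0.0 [[ 9.48581586e-01  3.16532738e-01 -2.92129857e-05]
 [ 3.16532738e-01 -9.48581586e-01 -4.33559078e-06]
 [-2.90832567e-05 -5.13420478e-06 -1.00000000e+00]]
```

```bash
python3 - <<'E'
from h import *
c=get_image("wrist");save(c,"w4");o=get_obs()
T=Ro.from_rotvec(o["tool_rot"]).as_matrix()
for z in(.088,.1,.107):
  for v in(215,292): print(z,v,(T.T@(at(c,271,v,z,True)-o["tool_pos"])).round(4))
cv2.imwrite("pics/w4b.png",cv2.resize(c["img"][180:420,140:420],(700,600),interpolation=cv2.INTER_CUBIC))
E
```

```text
0.088 215 [ 0.0181 -0.0004 -0.0072]
0.088 292 [-0.0344 -0.0005 -0.0072]
0.1 215 [ 0.0225 -0.0004 -0.0192]
0.1 292 [-0.0264 -0.0005 -0.0192]
0.107 215 [ 0.0251 -0.0004 -0.0262]
0.107 292 [-0.0218 -0.0005 -0.0262]
```

View pics/w4b.png

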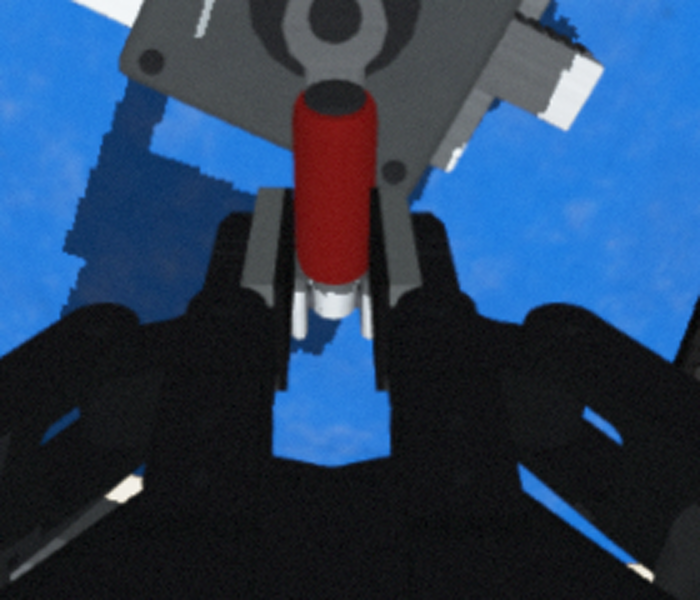

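The pads sit right beside the sleeve (x≈295 to 375), almost touching. I'll close with 20 N.

carry_out(
  rows=[
    [0,0,0,0,0,0,0.7],
    [0,0,0,0,0,0,0.8],
    [0,0,0,0,0,0,1],
    [0,0,0,0,0,0,1],
  ],
  force=20,
)

```text
t: 3.6
tool_pos: [0.4889, 0.01, 0.0808]
tool_rot: [-3.101, -0.503, 0.0]
contact_force: [-0.0, 0.2, 0.1]
opening: -0.0003
grip_force: 0.0
```

```bash
cat > st.py <<'E'
from h import *
def st():
    o=get_obs();T=Ro.from_rotvec(o["tool_rot"]).as_matrix();print(o["t"],o["tool_pos"].round(4),"F",o["contact_force"].round(2),"Ftool",(T.T@o["contact_force"]).round(2),"tq",o["wrist_torque"].round(3),o["opening"].round(4),o["grip_force"],"ang",np.degrees(np.arctan2(T[1,0],T[0,0])).round(2))
    return o,T
E
python3 -c "
from st import *;st()"
```

```text
Traceback (most recent call last):
  File "st.py", line 3, in st
    o=get_obs();T=Ro.from_rotvec(o["tool_rot"]).as_matrix();print(o["t"],o["tool_pos"].round(4),"F",o["contact_force"].round(2),"Ftool",(T.T@o["contact_force"]).round(2),"tq",o["wrist_torque"].round(3),o["opening"].round(4),o["grip_force"],"ang",np.degrees(np.arctan2(T[1,0],T[0,0])).round(2))
                                                                                                                                                                                                          ^^^^^^^^^^^^^^^^^^
AttributeError: 'float' object has no attribute 'round'
```

```bash
sed -i 's/o\["opening"\].round(4)/round(o["opening"],4)/' st.py; python3 - <<'E'
from st import *
st()
c=get_image("wrist");save(c,"w5");s=get_image("scene");save(s,"s5")
a=cv2.resize(c["img"][180:420,140:420],(400,343),interpolation=cv2.INTER_CUBIC)
b=cv2.resize(s["img"][140:270,210:320],None,fx=3.6,fy=3.6,interpolation=cv2.INTER_CUBIC)
m=np.zeros((480,800,3),np.uint8);m[:343,:400]=a;m[:468,400:796]=b
cv2.imwrite("pics/m5.png",m)
E
```

```text
3.6 [0.4889 0.01   0.0808] F [-0.04  0.17  0.08] Ftool [ 0.01 -0.17 -0.08] tq [ 0.024 -0.008  0.02 ] -0.0003 0.0 ang 18.44
```

View pics/m5.png

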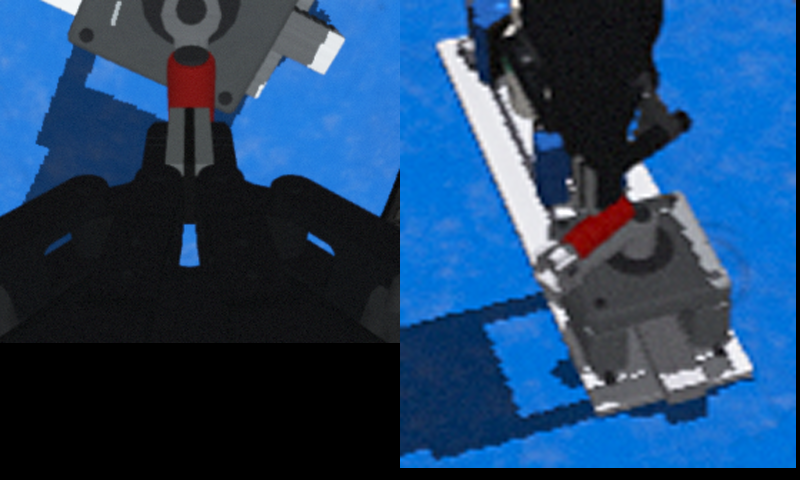

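```bash
python3 - <<'E'
from st import *
o,T=st();s=load("s5");t=load("top0")
p=lambda X:(proj(s,X)-[210,140])*3.6+[400,0]
print("TCP in m5",p(o["tool_pos"]),"higher 10..40mm",[p(o["tool_pos"]+[0,0,d]).round(0) for d in(.01,.02,.03,.04)])
print("mid handle",p([.4887,.0087,.1]),"hinge",p([.4564,-.0019,.098]))
E
```

```text
3.7 [0.4889 0.01   0.0808] F [ 0.58  0.1  -0.29] Ftool [0.58 0.09 0.29] tq [0.038 0.018 0.001] -0.0001 0.0 ang 18.44
TCP in m5 [594.92699534 252.74985328] higher 10..40mm [array([595., 240.]), array([594., 228.]), array([594., 215.]), array([594., 202.])]
mid handle [594.91025171 230.4024276 ] hinge [552.30187951 261.9392665 ]
```

```bash
python3 - <<'E'
from st import *
o,T=st();c=load("w5")
for v in(250,255.6,300):
  org,d=ray(c,273,v,True);a=T.T@(org-o["tool_pos"]);b=T.T@d
  print(v,"cam in tool",a.round(4),[ (x,(a+b*(x-a[0])/b[0]).round(4)[2]) for x in(-.011,0,.011)])
g=cv2.cvtColor(c["img"],cv2.COLOR_BGR2GRAY);print(g[235:345:3,268],g[235:345:3,264])
E
```

```text
3.7 [0.4889 0.01   0.0808] F [ 0.58  0.1  -0.29] Ftool [0.58 0.09 0.29] tq [0.038 0.018 0.001] -0.0001 0.0 ang 18.44
250 cam in tool [ 0.0822 -0.     -0.1819] [(-0.011, np.float64(0.0064)), (0, np.float64(-0.0158)), (0.011, np.float64(-0.038))]
255.6 cam in tool [ 0.0822 -0.     -0.1819] [(-0.011, np.float64(-0.0015)), (0, np.float64(-0.0227)), (0.011, np.float64(-0.044))]
300 cam in tool [ 0.0822 -0.     -0.1819] [(-0.011, np.float64(-0.0495)), (0, np.float64(-0.0651)), (0.011, np.float64(-0.0807))]
[52 50 50 50 52 50 54 69 68 67 71 64 67 65 65 65 63 67 63 46 66 71 64 20
 23 20 15 17 18 15 14 21 14 23 54 54 90] [ 48  46  49  46  49  51  47  73  77  77  81  78  80  79  80  76  80  78
  80  76 102  67  22  17  19  16  19  19  15  15  14  15  20  19  21  22
  24]
```

```bash
python3 - <<'E'
from st import *
o,T=st();C=np.array([.0822,0,-.1819]) # camera in tool
def f(n,u,v,y):
  c=load(n);org,d=ray(c,u,v,True);R=np.array(c["R"])
  b=T.T@d; print(n,(C+b*(y-C[1])/b[1]).round(4))
# w2: open (same view as w1), inner pad front tip ; w4: opening 15
f("w2",262*.7,385*.7,-.0427);f("w2",518*.7,385*.7,.0427)
f("w2",240*.7,383*.7,-.0427);
f("w4",140+290/2.5,180+190/2.5,-.0075);f("w4",140+378/2.5,180+190/2.5,.0075)
f("w3",120+318*.4,60+490*.4,-.0128);f("w3",120+446*.4,60+490*.4,.0128)
E
```

```text
3.7 [0.4889 0.01   0.0808] F [ 0.58  0.1  -0.29] Ftool [0.58 0.09 0.29] tq [0.038 0.018 0.001] -0.0001 0.0 ang 18.44
w2 [ 0.0048 -0.0427 -0.0484]
w2 [ 0.0069  0.0427 -0.0522]
w2 [ 0.0172 -0.0427 -0.0692]
w4 [ 0.0106 -0.0075 -0.0437]
w4 [ 0.0244  0.0075 -0.0704]
w3 [ 0.0032 -0.0128 -0.0279]
w3 [ 0.0119  0.0128 -0.0451]
```

The fingers shut on nothing. Both views show that the real fingertips sit about 38 mm above the reported TCP, so they are still above the sleeve. I'll open, go down in small steps and watch the force.

carry_out(
  rows=[
    [0,0,0,0,0,0,0.1],
    [0,0,0,0,0,0,0.1],
    [0,0,0,0,0,0,0.1],
    [0,0,0,0,0,0.02,0.1],
    [0,0,0,0,0,0.04,0.1],
  ],
)

```text
t: 4.2
tool_pos: [0.489, 0.01, 0.0685]
tool_rot: [3.101, 0.503, 0.0]
contact_force: [-0.5, 0.5, 0.5]
opening: 0.0381
grip_force: 0.0
```

carry_out(
  rows=[
    [0,0,0,0,0,0.02,0.1],
    [0,0,0,0,0,0.04,0.1],
    [0,0,0,0,0,0.05,0.1],
    [0,0,0,0,0,0.05,0.1],
  ],
)

```text
t: 4.6
tool_pos: [0.4883, 0.01, 0.0529]
tool_rot: [-3.101, -0.503, 0.002]
contact_force: [-0.1, 0.7, -0.1]
opening: 0.0387
grip_force: 0.0
```

```bash
python3 - <<'E'
from st import *
st()
c=get_image("wrist");save(c,"w6");s=get_image("scene");save(s,"s6")
a=cv2.resize(c["img"][180:420,140:420],(400,343),interpolation=cv2.INTER_CUBIC)
b=cv2.resize(s["img"][140:270,210:320],None,fx=3.6,fy=3.6,interpolation=cv2.INTER_CUBIC)
m=np.zeros((480,800,3),np.uint8);m[:343,:400]=a;m[:468,400:796]=b
cv2.imwrite("pics/m6.png",m)
E
```

```text
4.6 [0.4883 0.01   0.0529] F [-0.07  0.67 -0.15] Ftool [ 0.15 -0.66  0.15] tq [-0.018  0.011  0.006] 0.0387 0.0 ang 18.44
```

View pics/m6.png

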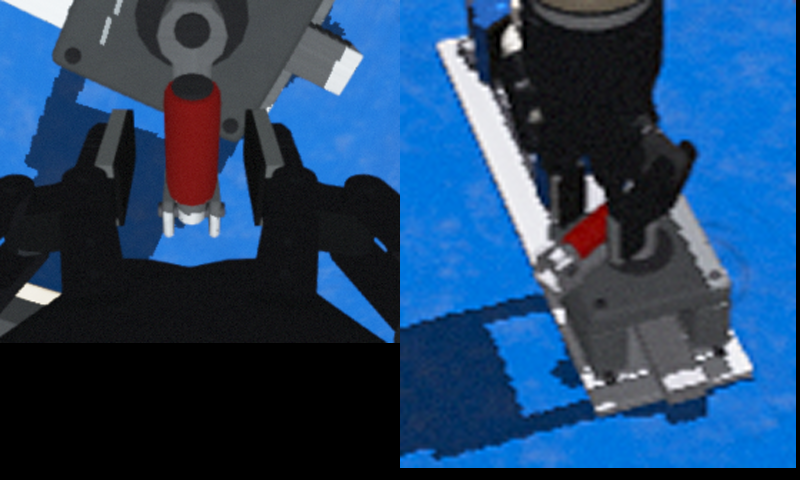

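The fingers now straddle the sleeve: in the wrist crop the inner faces are at x≈132 and 246 and the sleeve centre at 192. In the scene view the near finger passes in front of the sleeve and ends at about (645,260). I'll check that fingertip's height.

```bash
python3 - <<'E'
from st import *
o,T=st();s=load("s6")
p=lambda X:((proj(s,X)-[210,140])*3.6+[400,0]).round(0)
for z in(0,-.02,-.03,-.04):
  print(z,[p(o["tool_pos"]+T@[x,.02,z]) for x in(-.011,.011)])
d=load("w5")["img"].astype(int);e=load("w6")["img"].astype(int)
E
```

```text
4.7 [0.489  0.01   0.0538] F [-0.95 -0.89 -0.52] Ftool [-1.19  0.54  0.52] tq [0.015 0.054 0.027] 0.0381 0.0 ang 18.45
0 [array([606., 311.]), array([633., 292.])]
-0.02 [array([606., 287.]), array([632., 268.])]
-0.03 [array([606., 275.]), array([632., 256.])]
-0.04 [array([605., 263.]), array([632., 244.])]
```

carry_out(
  rows=[
    [0,0,0,0,0.001,0.015,0.1],
    [0,0,0,0,0.001,0.03,0.2],
    [0,0,0,0,0.001,0.032,0.3],
    [0,0,0,0,0.001,0.032,0.4],
    [0,0,0,0,0.001,0.032,0.5],
  ],
  force=20,
)

```text
t: 5.2
tool_pos: [0.489, 0.0097, 0.0442]
tool_rot: [-3.101, -0.504, -0.0]
contact_force: [-0.9, 0.5, 0.8]
opening: 0.0211
grip_force: 0.0
```

carry_out(
  rows=[
    [0,0,0,0,0,0,0.53],
    [0,0,0,0,0,0,0.56],
    [0,0,0,0,0,0,0.59],
    [0,0,0,0,0,0,0.62],
    [0,0,0,0,0,0,0.62],
  ],
  force=20,
)

```text
t: 5.7
tool_pos: [0.4892, 0.0095, 0.0444]
tool_rot: [3.101, 0.503, 0.001]
contact_force: [0.5, -1.8, 1.4]
opening: 0.0174
grip_force: 19.5
```

```bash
python3 -c "
from st import *;st()"
```

```text
5.7 [0.4892 0.0095 0.0444] F [ 0.46 -1.85  1.42] Ftool [-0.15  1.9  -1.42] tq [-0.175 -0.029  0.04 ] 0.0174 19.51541841030121 ang 18.44
```

Gripped at 19.5 N with little side load. Now I'll swing the handle up along its arc, keeping the hand level so the handle pivots in the pads.

carry_out(
  rows=[
    [0,0,0,-0.0033,0,-0.0205,0.62],
    [0,0,0,-0.0089,0,-0.037,0.62],
    [0,0,0,-0.0168,0,-0.0524,0.62],
    [0,0,0,-0.0269,0,-0.0664,0.62],
    [0,0,0,-0.0391,0,-0.0788,0.62],
  ],
  force=20,
)

```text
t: 6.2
tool_pos: [0.4774, 0.0057, 0.0675]
tool_rot: [3.101, 0.503, -0.0]
contact_force: [5.1, -3.9, -9.2]
opening: 0.017
grip_force: 19.8
```

```bash
python3 -c "
from st import *;st()"
```

```text
6.2 [0.4774 0.0057 0.0675] F [ 5.12 -3.86 -9.18] Ftool [3.64 5.28 9.18] tq [-0.506 -0.852  0.05 ] 0.017 19.76160509744659 ang 18.44
```

carry_out(
  rows=[
    [0,0,0,0,0.003,0,0.62],
    [0,0,0,0,0.003,0,0.62],
  ],
)

```text
t: 6.4
tool_pos: [0.4771, 0.0055, 0.0678]
tool_rot: [-3.1, -0.503, 0.003]
contact_force: [-2.4, -1.0, -4.8]
opening: 0.0171
grip_force: 20.6
```

```bash
python3 -c "
from st import *;st()"
```

```text
6.4 [0.4771 0.0055 0.0678] F [-2.44 -1.04 -4.82] Ftool [-2.63  0.22  4.83] tq [-0.031  0.091 -0.031] 0.0171 20.615303486119956 ang 18.43
```

carry_out(
  rows=[
    [0,0,0,-0.0138,0.0005,-0.0104,0.62],
    [0,0,0,-0.0291,0.001,-0.0187,0.62],
    [0,0,0,-0.0291,0.001,-0.0187,0.62],
  ],
)

```text
t: 6.7
tool_pos: [0.4696, 0.0028, 0.0737]
tool_rot: [-3.099, -0.503, -0.001]
contact_force: [1.6, 3.2, -5.4]
opening: 0.0175
grip_force: 20.2
```

```bash
python3 -c "
from st import *;st()"
```

```text
6.7 [0.4696 0.0028 0.0737] F [ 1.58  3.22 -5.36] Ftool [ 2.51 -2.55  5.37] tq [ 0.6   -0.335 -0.003] 0.0175 20.17015591263771 ang 18.44
```

carry_out(
  rows=[
    [0,0,0,-0.0163,-0.0015,-0.0059,0.62],
    [0,0,0,-0.0333,-0.0015,-0.0092,0.62],
    [0,0,0,-0.0473,-0.0015,-0.0101,0.62],
    [0,0,0,-0.0473,-0.0015,-0.0101,0.62],
  ],
)

```text
t: 7.1
tool_pos: [0.4578, -0.0012, 0.0782]
tool_rot: [-3.1, -0.503, -0.007]
contact_force: [4.2, 4.7, -3.0]
opening: 0.0173
grip_force: 19.7
```

```bash
python3 -c "
from st import *;st()"
```

```text
7.1 [ 0.4578 -0.0012  0.0782] F [ 4.22  4.73 -3.  ] Ftool [ 5.49 -3.15  3.03] tq [ 0.838 -0.687  0.051] 0.0173 19.6552551734203 ang 18.44
```

carry_out(
  rows=[
    [0,0,0,0,-0.002,0,0.62],
    [0,0,0,-0.006,-0.002,0,0.62],
    [0,0,0,-0.01,-0.002,0,0.62],
    [0,0,0,-0.01,-0.002,0,0.62],
  ],
)

```text
t: 7.5
tool_pos: [0.4557, -0.0019, 0.0785]
tool_rot: [-3.101, -0.503, -0.01]
contact_force: [5.2, 4.2, -2.8]
opening: 0.0175
grip_force: 19.6
```

```bash
python3 -c "
from st import *;st()"
```

```text
7.5 [ 0.4557 -0.0019  0.0785] F [ 5.17  4.2  -2.83] Ftool [ 6.21 -2.35  2.86] tq [ 0.738 -1.097 -0.033] 0.0175 19.56997618486639 ang 18.44
```

carry_out(
  rows=[
    [0,0,0,-0.005,-0.001,0,0.62],
    [0,0,0,-0.01,-0.001,0,0.62],
    [0,0,0,-0.01,-0.001,0,0.62],
  ],
)

```text
t: 7.8
tool_pos: [0.453, -0.0028, 0.0787]
tool_rot: [3.101, 0.503, 0.01]
contact_force: [5.5, 2.8, -2.6]
opening: 0.0171
grip_force: 19.5
```

```bash
python3 -c "
from st import *;st()"
```

```text
7.8 [ 0.453  -0.0028  0.0787] F [ 5.52  2.84 -2.6 ] Ftool [ 6.12 -0.95  2.64] tq [ 0.59  -1.151  0.024] 0.0171 19.541446302464465 ang 18.44
```

carry_out(
  rows=[
    [0,0,0,-0.005,0,0,0.62],
    [0,0,0,-0.01,0,0,0.62],
    [0,0,0,-0.01,0,0,0.62],
  ],
)

```text
t: 8.1
tool_pos: [0.4502, -0.0037, 0.0788]
tool_rot: [3.101, 0.503, 0.011]
contact_force: [6.2, 3.5, -2.4]
opening: 0.017
grip_force: 19.4
```

```bash
python3 - <<'E'
from st import *
o,T=st();c=get_image("wrist");save(c,"w7");s=get_image("scene");save(s,"s7")
for n,cc in(("w",c),("s",s)):
  b=cc["img"].astype(int);m=((b[...,2]>80)&(b[...,1]<45)&(b[...,0]<45))
  if n=="w": m[:150]=0;m[:,:230]=0;m[:,320:]=0
  else: m[:150]=0;m[270:]=0;m[:,:220]=0;m[:,310:]=0
  ys,xs=np.nonzero(m);print(n,len(xs),ys.min(),ys.max(),xs.min(),xs.max(),[(y,xs[ys==y].min(),xs[ys==y].max()) for y in np.unique(ys)[::4]])
def pw(c,X):
  p=np.array(c["R"])@X+c["t"];r=np.hypot(p[0],p[1]);th=np.arctan2(r,p[2]);return c["mtx"][:2,2]+c["mtx"][0,0]*th*p[:2]/r
H=np.array([.4564,-.0019,.098])
for z in(.011,.034,.055): print(z,pw(c,H+[0,0,z]),proj(s,H+[0,0,z]),"tilted back5mm",pw(c,H+[0,0,z]-T[:,0]*.005*z/.034))
E
```

```text
8.1 [ 0.4502 -0.0037  0.0788] F [ 6.2   3.45 -2.37] Ftool [ 6.95 -1.32  2.42] tq [ 0.606 -1.051  0.009] 0.017 19.447106276638806 ang 18.44
w 1727 232 304 251 293 [(np.int64(232), np.int64(268), np.int64(275)), (np.int64(236), np.int64(262), np.int64(283)), (np.int64(240), np.int64(258), np.int64(286)), (np.int64(244), np.int64(257), np.int64(288)), (np.int64(248), np.int64(255), np.int64(288)), (np.int64(252), np.int64(254), np.int64(289)), (np.int64(256), np.int64(255), np.int64(289)), (np.int64(260), np.int64(254), np.int64(289)), (np.int64(264), np.int64(253), np.int64(290)), (np.int64(268), np.int64(253), np.int64(290)), (np.int64(272), np.int64(252), np.int64(291)), (np.int64(276), np.int64(252), np.int64(292)), (np.int64(280), np.int64(251), np.int64(292)), (np.int64(284), np.int64(251), np.int64(293)), (np.int64(288), np.int64(252), np.int64(293)), (np.int64(292), np.int64(253), np.int64(291)), (np.int64(296), np.int64(255), np.int64(289)), (np.int64(300), np.int64(259), np.int64(283)), (np.int64(304), np.int64(269), np.int64(271))]Traceback (most recent call last):
  File "<stdin>", line 7, in <module>
    return umr_minimum(a, axis, None, out, keepdims, initial, where)
ValueError: zero-size array to reduction operation minimum which has no identity
```

```bash
python3 - <<'E'
from st import *
o,T=st();c=load("w7")
def pw(X):
  p=np.array(c["R"])@X+c["t"];r=np.hypot(p[0],p[1]);th=np.arctan2(r,p[2]);return c["mtx"][:2,2]+c["mtx"][0,0]*th*p[:2]/r
H=np.array([.4564,-.0019,.098]);a=T[:,0];l=np.array([-a[1],a[0],0]);up=np.array([0,0,1])
for ph in(1.1,1.25,1.4,1.57,1.7):
  k=a*np.cos(ph)+up*np.sin(ph);n=-a*np.sin(ph)+up*np.cos(ph)
  pts=[]
  for d in(.011,.055):
    C=H+k*d
    ring=np.array([pw(C+.009*(np.cos(t)*l+np.sin(t)*n)) for t in np.linspace(0,6.28,60)])
    pts.append((ring[:,1].min().round(1),ring[:,1].max().round(1),(np.ptp(ring[:,0])).round(1)))
  print(ph,"hinge end",pts[0],"tip",pts[1])
E
```

```text
8.2 [ 0.4502 -0.0037  0.0788] F [ 6.59  3.02 -2.46] Ftool [ 7.19 -0.78  2.51] tq [ 0.589 -1.064  0.039] 0.0167 19.4621924450621 ang 18.44
1.1 hinge end (np.float64(224.0), np.float64(258.5), np.float64(34.7)) tip (np.float64(212.9), np.float64(259.6), np.float64(47.0))
1.25 hinge end (np.float64(227.1), np.float64(261.4), np.float64(34.7)) tip (np.float64(234.3), np.float64(280.4), np.float64(46.9))
1.4 hinge end (np.float64(230.6), np.float64(263.8), np.float64(34.7)) tip (np.float64(256.1), np.float64(298.9), np.float64(46.3))
1.57 hinge end (np.float64(235.0), np.float64(265.9), np.float64(34.6)) tip (np.float64(279.8), np.float64(316.3), np.float64(45.0))
1.7 hinge end (np.float64(238.6), np.float64(267.0), np.float64(34.5)) tip (np.float64(296.1), np.float64(326.7), np.float64(43.7))
```

carry_out(
  rows=[
    [0,0,0,0.004,0,0,0.45],
    [0,0,0,0.004,0,0,0.2],
    [0,0,0,0.004,0,-0.1,0.1],
    [0,0,0,0.004,0,-0.2,0.1],
    [0,0,0,0.004,0,-0.2,0.1],
  ],
)

```text
t: 8.7
tool_pos: [0.4517, -0.0044, 0.1419]
tool_rot: [3.097, 0.503, 0.012]
contact_force: [1.4, -0.4, 0.2]
opening: 0.0387
grip_force: 0.0
```

```bash
python3 - <<'E'
from st import *
o,T=st();c=get_image("wrist");save(c,"w8");s=get_image("scene");save(s,"s8");t=get_image("top");save(t,"t8")
a=cv2.resize(c["img"][180:400,170:390],(400,400),interpolation=cv2.INTER_CUBIC)
b=cv2.resize(s["img"][150:270,210:310],(400,480),interpolation=cv2.INTER_CUBIC)
m=np.zeros((480,800,3),np.uint8);m[:400,:400]=a;m[:480,400:800]=b
cv2.imwrite("pics/m8.png",m)
E
```

```text
8.7 [ 0.4517 -0.0044  0.1419] F [ 1.37 -0.36  0.15] Ftool [ 1.19  0.78 -0.14] tq [-0.042  0.038  0.018] 0.0387 0.0 ang 18.45
```

View pics/m8.png

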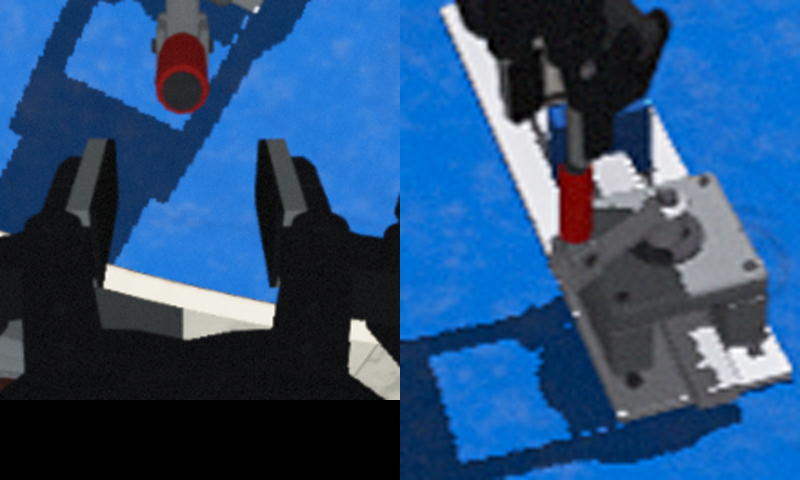

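The handle stands about upright, alone and clear of the gripper. In the wrist crop its tip disc is at (183,92); in the scene crop the sleeve runs from (575,170) to (576,242). I'll check the tilt numerically.

```bash
python3 - <<'E'
from st import *
o,T=st();c=load("w8");s=load("s8")
print("tip wrist",[at(c,170+183*.55,180+92*.55,z,True).round(4) for z in(.153,.156)])
b=s["img"].astype(int);m=((b[...,2]>80)&(b[...,1]<50)&(b[...,0]<50));m[:180]=0;m[225:]=0;m[:,:240]=0;m[:,265:]=0
ys,xs=np.nonzero(m);p=np.polyfit(ys,xs,1);print(len(xs),ys.min(),ys.max(),p,np.polyval(p,[ys.min(),ys.max()]))
H=np.array([.4564,-.0019,.098]);a=T[:,0]
for ph in(1.3,1.4,1.5,1.57):
  k=a*np.cos(ph)+np.array([0,0,np.sin(ph)]);A,B=proj(s,H+k*.011),proj(s,H+k*.055);print(ph,A.round(1),B.round(1),"slope",(B-A)[0]/(B-A)[1])
print("tip-hinge in tool",[ (T.T@(at(c,170+183*.55,180+92*.55,z,True)-H)).round(4) for z in(.153,)])
E
```

```text
8.85 [ 0.4483 -0.0038  0.1362] F [-0.28  0.49 -0.53] Ftool [-0.1  -0.56  0.53] tq [-0.014  0.028 -0.022] 0.0385 0.0 ang 18.44
tip wrist [array([ 0.4608, -0.0007,  0.153 ]), array([ 4.62e-01, -3.00e-04,  1.56e-01])]
139 192 210 [-6.03918580e-03  2.54698454e+02] [253.53893046 253.43022511]
1.3 [253.2 208.3] [256.7 190.1] slope -0.19287942511899275
1.4 [252.8 208.5] [254.7 190.9] slope -0.11020536867034526
1.5 [252.4 208.7] [252.7 192. ] slope -0.01939696956509728
1.57 [252.1 208.9] [251.3 192.8] slope 0.05078328670205904
tip-hinge in tool [array([ 0.0046,  0.0002, -0.055 ])]
```

carry_out(
  rows=[
    [0,0,0,0.08,0,0,0.6],
    [0,0,0,0.147,0,0,1],
    [0,0,0,0.147,0,0.02,1],
    [0,0,0,0.147,0,0.08,1],
    [0,0,0,0.147,0,0.12,1],
  ],
)

```text
t: 9.35
tool_pos: [0.4884, 0.0104, 0.0977]
tool_rot: [-3.1, -0.504, 0.007]
contact_force: [-0.2, -0.7, -0.6]
opening: 0.0
grip_force: 0.0
```

carry_out(
  rows=[
    [0,0,0,0,0,0,1],
    [0,0,0,-0.01,0,0,1],
    [0,0,0,-0.02,0,0,1],
    [0,0,0,-0.03,0,0,1],
    [0,0,0,-0.03,0,0,1],
  ],
)

```text
t: 9.85
tool_pos: [0.482, 0.0073, 0.1012]
tool_rot: [3.101, 0.503, 0.002]
contact_force: [-0.3, -0.0, 1.0]
opening: 0.0002
grip_force: 0.0
```

```bash
cat >> st.py <<'E'
    
def rel():
    o,T=st();print("rel hinge",(T.T@(o["tool_pos"]-np.array([.4564,-.0019,.098]))*1000).round(1))
E
python3 -c "
from st import *;rel()"
```

```text
9.85 [0.482  0.0073 0.1012] F [-0.3  -0.01  1.05] Ftool [-0.29 -0.08 -1.05] tq [-0.023  0.051  0.024] 0.0002 0.0 ang 18.43
rel hinge [27.2 -0.6 -3.1]
```

carry_out(
  rows=[
    [0,0,0,-0.007,0,0,1],
    [0,0,0,-0.014,0,0,1],
    [0,0,0,-0.014,0,0,1],
  ],
)

```text
t: 10.15
tool_pos: [0.4786, 0.0062, 0.1012]
tool_rot: [3.101, 0.503, 0.003]
contact_force: [0.5, 0.6, 1.2]
opening: 0.0002
grip_force: 0.8
```

```bash
python3 -c "
from st import *;rel()"
```

```text
10.15 [0.4786 0.0062 0.1012] F [0.53 0.64 1.24] Ftool [ 0.71 -0.44 -1.24] tq [ 0.129 -0.253 -0.017] 0.0002 0.7739693299663486 ang 18.44
rel hinge [23.6 -0.6 -3.2]
```

carry_out(
  rows=[
    [0,0,0,-0.007,0,0,1],
    [0,0,0,-0.007,0,0,1],
  ],
)

```text
t: 10.35
tool_pos: [0.4769, 0.0056, 0.1012]
tool_rot: [3.101, 0.503, 0.004]
contact_force: [2.6, 1.6, 2.9]
opening: -0.0002
grip_force: 1.8
```

```bash
python3 -c "
from st import *;rel()"
```

```text
10.35 [0.4769 0.0056 0.1012] F [2.62 1.64 2.95] Ftool [ 3.01 -0.72 -2.94] tq [ 0.176 -0.517 -0.039] -0.0002 1.7607611201674445 ang 18.44
rel hinge [21.8 -0.6 -3.1]
```

carry_out(
  rows=[
    [0,0,0,-0.007,0,0,1],
    [0,0,0,-0.007,0,0,1],
  ],
)

```text
t: 10.55
tool_pos: [0.4764, 0.0054, 0.1014]
tool_rot: [-3.101, -0.503, -0.011]
contact_force: [9.1, 2.3, -0.1]
opening: -0.0
grip_force: 4.7
```

```bash
python3 -c "
from st import *;rel()"
```

```text
10.55 [0.4764 0.0054 0.1014] F [ 9.09  2.27 -0.13] Ftool [9.34 0.72 0.19] tq [ 0.5   -1.487  0.031] -0.0 4.699243156110242 ang 18.43
rel hinge [21.3 -0.6 -3.3]
```

carry_out(
  rows=[
    [0,0,0,-0.007,0,0,1],
    [0,0,0,-0.007,0,0,1],
  ],
)

```text
t: 10.75
tool_pos: [0.476, 0.0052, 0.1016]
tool_rot: [-3.1, -0.503, -0.017]
contact_force: [14.3, 5.4, -3.5]
opening: 0.0001
grip_force: 7.5
```

```bash
python3 -c "
from st import *;rel()"
```

```text
10.75 [0.476  0.0052 0.1016] F [14.34  5.35 -3.52] Ftool [15.25 -0.55  3.69] tq [ 8.400e-01 -2.446e+00  1.000e-03] 0.0001 7.513776783307549 ang 18.43
rel hinge [20.9 -0.6 -3.4]
```

Stop reached: 15 N with almost no further movement. I'll back off, lift over the handle, open and take it from above for cranking.

carry_out(
  rows=[
    [0,0,0,0.03,0,0,1],
    [0,0,0,0.03,0,-0.08,0.5],
    [0,0,0,0.02,0.001,-0.14,0.1],
    [0,0,0,-0.03,0.001,-0.14,0.1],
    [0,0,0,-0.053,0.001,-0.14,0.1],
  ],
)

```text
t: 11.25
tool_pos: [0.4558, -0.0014, 0.1422]
tool_rot: [3.101, 0.503, -0.003]
contact_force: [0.6, 0.1, -0.8]
opening: 0.0385
grip_force: 0.0
```

carry_out(
  rows=[
    [0,0,0,0,0,0,0.1],
    [0,0,0,0,0,0,0.1],
    [0,0,0,0,0,0.1,0.1],
    [0,0,0,0,0,0.2,0.1],
    [0,0,0,0,0,0.2,0.1],
  ],
)

```text
t: 11.75
tool_pos: [0.4531, -0.0004, 0.0774]
tool_rot: [-3.098, -0.503, 0.015]
contact_force: [-1.5, 0.0, -0.5]
opening: 0.0382
grip_force: 0.0
```

```bash
python3 - <<'E'
from st import *
rel()
c=get_image("wrist")
b=c["img"].astype(int);m=((b[...,2]>80)&(b[...,1]<45)&(b[...,0]<45));m[:150]=0;m[:,:210]=0;m[:,340:]=0
ys,xs=np.nonzero(m);print(ys.min(),ys.max(),[(y,xs[ys==y].min(),xs[ys==y].max()) for y in np.unique(ys)[::8]])
g=b.sum(2);print(g[285,200:345:3])
E
```

```text
11.75 [ 4.531e-01 -4.000e-04  7.740e-02] F [-1.5   0.01 -0.46] Ftool [-1.41 -0.49  0.48] tq [-0.035  0.027  0.018] 0.0382 0.0 ang 18.45
rel hinge [-2.4 -2.3 20.6]
242 318 [(np.int64(242), np.int64(277), np.int64(278)), (np.int64(250), np.int64(263), np.int64(290)), (np.int64(258), np.int64(260), np.int64(292)), (np.int64(266), np.int64(259), np.int64(293)), (np.int64(274), np.int64(259), np.int64(293)), (np.int64(282), np.int64(257), np.int64(294)), (np.int64(290), np.int64(257), np.int64(295)), (np.int64(298), np.int64(256), np.int64(296)), (np.int64(306), np.int64(257), np.int64(296)), (np.int64(314), np.int64(260), np.int64(292))]
[ 54  52  58 174 240 227 233 164  46  39  46  46 173 188 184 183 179 185
 180 125 130 125 132 122 133 134 143 137 130 136 126 123 266 398 396 404
 407  51  27  39  51 122 242 238 238 219  64  55  57]
```

carry_out(
  rows=[
    [0,0,0,0,0,0,0.2],
    [0,0,0,0,0,0,0.3],
    [0,0,0,0,0,0,0.35],
  ],
)

```text
t: 12.1
tool_pos: [0.4583, -0.0013, 0.0842]
tool_rot: [3.1, 0.503, 0.004]
contact_force: [-0.5, 0.3, -0.1]
opening: 0.0277
grip_force: 0.0
```

```bash
python3 - <<'E'
from st import *
rel()
E
```

```text
12.1 [ 0.4583 -0.0013  0.0842] F [-0.51  0.32 -0.08] Ftool [-0.38 -0.46  0.08] tq [0.008 0.007 0.004] 0.0277 0.0 ang 18.45
rel hinge [ 1.9  0.  13.8]
```

carry_out(
  rows=[
    [0,0,0,-0.003,0,0.01,0.45],
    [0,0,0,-0.003,0,0.01,0.52],
    [0,0,0,-0.003,0,0.01,0.56],
    [0,0,0,-0.003,0,0.01,0.6],
    [0,0,0,-0.003,0,0.01,0.65],
  ],
  force=40,
)

```text
t: 12.6
tool_pos: [0.4562, -0.0015, 0.0796]
tool_rot: [3.101, 0.503, -0.0]
contact_force: [-1.3, -1.4, 1.4]
opening: 0.0169
grip_force: 39.0
```

```bash
cat > rows.py <<'E'
import sys,numpy as np
a0=float(sys.argv[1]);r=65/300;P=lambda a:np.array([r-r*np.cos(a),-r*np.sin(a)])
for a in map(float,sys.argv[2:]): print(a,(P(a)-P(a0)).round(4))
E
python3 -c "
from st import *;rel()"; for s in "0 .1 .25 .45 .65 .85" ".85 1.05 1.25 1.45 1.65 1.85" "1.85 2.05 2.25 2.45 2.65 2.85" "2.85 3.05 3.25 3.45 3.65 3.85" "3.85 4.05 4.25 4.4 4.5 4.6"; do python3 rows.py $s;done
```

```text
12.6 [ 0.4562 -0.0015  0.0796] F [-1.27 -1.39  1.37] Ftool [-1.64  0.92 -1.37] tq [-0.077  0.123  0.008] 0.0169 38.96085346423206 ang 18.44
rel hinge [-0.1 -0.4 18.4]
0.1 [ 0.0011 -0.0216]
0.25 [ 0.0067 -0.0536]
0.45 [ 0.0216 -0.0942]
0.65 [ 0.0442 -0.1311]
0.85 [ 0.0737 -0.1628]
1.05 [ 0.0352 -0.0252]
1.25 [ 0.0747 -0.0428]
1.45 [ 0.1169 -0.0523]
1.65 [ 0.1601 -0.0532]
1.85 [ 0.2027 -0.0455]
2.05 [0.0402 0.016 ]
2.25 [0.0764 0.0397]
2.45 [0.1072 0.0701]
2.65 [0.1313 0.106 ]
2.85 [0.1478 0.146 ]
3.05 [0.0082 0.0425]
3.25 [0.0079 0.0857]
3.45 [-0.0011  0.1281]
3.65 [-0.0183  0.1678]
3.85 [-0.043   0.2033]
4.05 [-0.0313  0.0299]
4.25 [-0.0679  0.0529]
4.4 [-0.0979  0.0652]
4.5 [-0.1189  0.0708]
4.6 [-0.1402  0.0743]
```

Gripped at 39 N. Cranking starts now, first call gently.

carry_out(
  rows=[
    [0,0,0,0.0011,-0.0216,0,0.65],
    [0,0,0,0.0067,-0.0536,0,0.65],
    [0,0,0,0.0216,-0.0942,0,0.65],
    [0,0,0,0.0442,-0.1311,0,0.65],
    [0,0,0,0.0737,-0.1628,0,0.65],
  ],
)

```text
t: 13.1
tool_pos: [0.462, 0.0524, 0.0796]
tool_rot: [3.1, 0.504, 0.001]
contact_force: [2.0, -6.3, -1.1]
opening: 0.0167
grip_force: 39.2
```

```bash
cat >> st.py <<'E'

A=np.array([.4573+.065*.9487,-.0016+.065*.3163])
def cr():
    o,T=st();d=o["tool_pos"][:2]-A;th=np.arctan2(d[1],d[0]);al=(np.pi+np.radians(18.44)-th)%(2*np.pi)
    F=o["contact_force"][:2];u=d/np.linalg.norm(d);tg=np.array([u[1],-u[0]])
    print("alpha %.3f r %.1f  Frad %.2f Ftan(resist) %.2f"%(al,np.linalg.norm(d)*1000,F@u,-F@tg))
E
python3 -c "
from st import *;cr()"
```

```text
13.1 [0.462  0.0524 0.0796] F [ 2.02 -6.26 -1.1 ] Ftool [-0.07  6.58  1.11] tq [-1.211 -0.331  0.007] 0.0167 39.19414669973776 ang 18.46
alpha 0.853 r 66.1  Frad -4.91 Ftan(resist) 4.38
```

carry_out(
  rows=[
    [0,0,0,0.0355,-0.024,0,0.65],
    [0,0,0,0.0745,-0.041,0,0.65],
    [0,0,0,0.1165,-0.05,0,0.65],
    [0,0,0,0.1595,-0.0508,0,0.65],
    [0,0,0,0.202,-0.043,0,0.65],
  ],
)

```text
t: 13.6
tool_pos: [0.5151, 0.0842, 0.0795]
tool_rot: [-3.101, -0.505, 0.004]
contact_force: [-5.3, -6.8, 6.4]
opening: 0.0169
grip_force: 39.9
```

```bash
python3 -c "
from st import *;cr()"
```

```text
13.6 [0.5151 0.0842 0.0795] F [-5.34 -6.84  6.43] Ftool [-7.25  4.79 -6.42] tq [-1.171  0.76   0.016] 0.0169 39.8636210616678 ang 18.5
alpha 1.834 r 65.3  Frad -6.52 Ftan(resist) 5.73
```

carry_out(
  rows=[
    [0,0,0,0.0395,0.019,0,0.65],
    [0,0,0,0.0752,0.0435,0,0.65],
    [0,0,0,0.1059,0.0739,0,0.65],
    [0,0,0,0.13,0.1098,0,0.65],
    [0,0,0,0.1465,0.1498,0,0.65],
  ],
)

```text
t: 14.1
tool_pos: [0.5711, 0.0568, 0.0795]
tool_rot: [-3.097, -0.504, 0.003]
contact_force: [-6.8, 1.9, 6.0]
opening: 0.0169
grip_force: 39.9
```

```bash
python3 -c "
from st import *;cr()"
```

```text
14.1 [0.5711 0.0568 0.0795] F [-6.83  1.85  6.02] Ftool [-5.9  -3.95 -6.  ] tq [0.111 1.025 0.028] 0.0169 39.94282295026096 ang 18.48
alpha 2.836 r 64.4  Frad -4.44 Ftan(resist) 5.51
```

carry_out(
  rows=[
    [0,0,0,0.0065,0.0425,0,0.65],
    [0,0,0,0.006,0.085,0,0.65],
    [0,0,0,-0.003,0.127,0,0.65],
    [0,0,0,-0.02,0.1665,0,0.65],
    [0,0,0,-0.0445,0.202,0,0.65],
  ],
)

```text
t: 14.6
tool_pos: [0.5775, -0.0076, 0.0796]
tool_rot: [-3.1, -0.503, -0.001]
contact_force: [-2.3, 5.9, 5.0]
opening: 0.0169
grip_force: 39.9
```

```bash
python3 -c "
from st import *;cr()"
```

```text
14.6 [ 0.5775 -0.0076  0.0796] F [-2.3   5.92  5.01] Ftool [-0.3  -6.34 -5.01] tq [1.066 0.475 0.04 ] 0.0169 39.91470951237716 ang 18.43
alpha 3.889 r 64.3  Frad -4.53 Ftan(resist) 4.44
```

carry_out(
  rows=[
    [0,0,0,-0.0315,0.0295,0,0.65],
    [0,0,0,-0.068,0.052,0,0.65],
    [0,0,0,-0.098,0.064,0,0.65],
    [0,0,0,-0.119,0.0692,0,0.65],
    [0,0,0,-0.1404,0.0726,0,0.65],
  ],
)

```text
t: 15.1
tool_pos: [0.5442, -0.0408, 0.0796]
tool_rot: [-3.099, -0.502, -0.003]
contact_force: [0.8, 7.8, 3.4]
opening: 0.0173
grip_force: 39.8
```

```bash
python3 - <<'E'
from st import *
cr()
t=get_image("top");save(t,"t9")
T=lambda u,v,z:at(t,u,v,z)
yh=np.array([.1329,.9911]);O=np.array([.5185,.019]);xh=np.array([yh[1],-yh[0]])
# intensity profile along clamp line at bottle height ~cap and jaw top
for z in(.056,.101):
  row=[]
  for s in range(120,300,4):
    X=O+yh*s/1000;u,v=proj(t,[X[0],X[1],z]);b=t["img"][int(round(v)),int(round(u))];row.append((s,*map(int,b)))
  print(z,row)
E
for s in "4.6 4.7 4.8 4.9 5 5.1" "5.1 5.2 5.3 5.4 5.5 5.6"; do python3 rows.py $s;done
```

```text
15.1 [ 0.5442 -0.0408  0.0796] F [0.78 7.82 3.4 ] Ftool [ 3.21 -7.18 -3.38] tq [ 1.478 -0.117  0.006] 0.0173 39.8166787752416 ang 18.39
alpha 4.635 r 64.9  Frad -6.90 Ftan(resist) 3.76
0.056 [(120, 226, 224, 220), (124, 225, 223, 219), (128, 225, 223, 219), (132, 225, 224, 220), (136, 225, 222, 220), (140, 225, 224, 220), (144, 226, 225, 221), (148, 226, 224, 221), (152, 228, 225, 223), (156, 236, 235, 233), (160, 106, 93, 86), (164, 70, 42, 21), (168, 163, 97, 48), (172, 193, 117, 59), (176, 186, 112, 57), (180, 185, 112, 53), (184, 150, 110, 89), (188, 52, 53, 54), (192, 36, 39, 39), (196, 82, 84, 84), (200, 133, 136, 135), (204, 194, 200, 198), (208, 226, 231, 229), (212, 195, 204, 201), (216, 118, 123, 121), (220, 73, 78, 76), (224, 255, 255, 255), (228, 254, 255, 255), (232, 248, 251, 251), (236, 252, 255, 255), (240, 254, 255, 255), (244, 25, 28, 26), (248, 13, 13, 13), (252, 16, 18, 18), (256, 24, 26, 24), (260, 94, 60, 39), (264, 143, 84, 43), (268, 192, 116, 58), (272, 182, 110, 55), (276, 181, 110, 53), (280, 157, 93, 46), (284, 36, 40, 43), (288, 100, 96, 94), (292, 98, 98
[... 493 characters left out ...]
, (208, 255, 255, 255), (212, 251, 253, 253), (216, 246, 250, 250), (220, 245, 249, 249), (224, 247, 250, 250), (228, 253, 255, 255), (232, 111, 116, 116), (236, 13, 12, 14), (240, 28, 35, 38), (244, 29, 35, 38), (248, 191, 114, 56), (252, 188, 114, 57), (256, 181, 110, 54), (260, 182, 108, 54), (264, 190, 113, 55), (268, 10, 16, 19), (272, 92, 89, 89), (276, 99, 97, 101), (280, 190, 116, 54), (284, 213, 126, 39), (288, 213, 126, 36), (292, 210, 124, 34), (296, 211, 127, 45)]
4.7 [-0.0216  0.0014]
4.8 [-0.0433  0.0005]
4.9 [-0.0647 -0.0024]
5.0 [-0.0858 -0.0075]
5.1 [-0.1062 -0.0147]
5.2 [-0.0196 -0.0092]
5.3 [-0.0382 -0.0203]
5.4 [-0.0556 -0.0332]
5.5 [-0.0716 -0.0477]
5.6 [-0.0861 -0.0638]
```

carry_out(
  rows=[
    [0,0,0,-0.021,0,0,0.65],
    [0,0,0,-0.042,-0.0015,0,0.65],
    [0,0,0,-0.063,-0.005,0,0.65],
    [0,0,0,-0.084,-0.01,0,0.65],
    [0,0,0,-0.104,-0.0175,0,0.65],
  ],
)

```text
t: 15.65
tool_pos: [0.5139, -0.0462, 0.0796]
tool_rot: [-3.101, -0.502, -0.006]
contact_force: [4.2, 5.1, -0.4]
opening: 0.017
grip_force: 39.5
```

```bash
python3 -c "
from st import *;cr()"
```

```text
15.65 [ 0.5139 -0.0462  0.0796] F [ 4.21  5.12 -0.44] Ftool [ 5.61 -3.52  0.46] tq [ 1.013 -0.772  0.006] 0.017 39.49082839584662 ang 18.39
alpha 5.112 r 65.3  Frad -5.43 Ftan(resist) 3.80
```

carry_out(
  rows=[
    [0,0,0,-0.0196,-0.0092,0,0.65],
    [0,0,0,-0.0382,-0.0203,0,0.65],
    [0,0,0,-0.0556,-0.0332,0,0.65],
    [0,0,0,-0.0716,-0.0477,0,0.65],
    [0,0,0,-0.0861,-0.0638,0,0.65],
  ],
)

```text
t: 16.15
tool_pos: [0.484, -0.0368, 0.0797]
tool_rot: [3.1, 0.502, 0.009]
contact_force: [6.9, 4.4, -1.6]
opening: 0.0167
grip_force: 39.3
```

```bash
cat >> st.py <<'E'

def prof(n):
    cr();t=get_image("top");save(t,n);yh=np.array([.1329,.9911]);O=np.array([.5185,.019])
    for z,a,b in((.056,180,240),(.101,200,256)):
        L=[]
        for s in range(a,b,2):
            X=O+yh*s/1000;u,v=proj(t,[X[0],X[1],z]);L.append(int(cv2.getRectSubPix(t["img"][...,1].astype(np.float32),(1,1),(float(u),float(v)))[0,0]))
        print(z,a,L)
E
python3 -c "
from st import *;prof('t10')"; for s in "5.6 5.65 5.7 5.75 5.8 5.85" "5.85 5.9 5.95 6 6.05 6.1"; do python3 rows.py $s;done
```

```text
16.15 [ 0.484  -0.0368  0.0797] F [ 6.93  4.41 -1.57] Ftool [ 7.96 -2.    1.6 ] tq [ 0.595 -1.131 -0.025] 0.0167 39.29615858134639 ang 18.39
alpha 5.594 r 65.8  Frad -7.42 Ftan(resist) 3.54
0.056 180 [110, 115, 112, 110, 108, 109, 106, 97, 100, 88, 62, 42, 37, 51, 127, 183, 214, 227, 219, 183, 134, 104, 83, 103, 172, 239, 254, 254, 254, 253]
0.101 200 [199, 211, 224, 173, 109, 71, 141, 250, 254, 251, 249, 248, 247, 247, 246, 247, 248, 254, 232, 135, 45, 22, 45, 85, 113, 114, 111, 109]
5.65 [-0.0066 -0.0086]
5.7 [-0.0128 -0.0175]
5.75 [-0.0186 -0.0266]
5.8 [-0.0238 -0.0361]
5.85 [-0.0286 -0.0458]
5.9 [-0.0043 -0.0099]
5.95 [-0.0081 -0.0201]
6.0 [-0.0114 -0.0304]
6.05 [-0.0141 -0.0409]
6.1 [-0.0164 -0.0515]
```

carry_out(
  rows=[
    [0,0,0,-0.005,-0.009,0,0.65],
    [0,0,0,-0.0105,-0.0185,0,0.65],
    [0,0,0,-0.016,-0.028,0,0.65],
    [0,0,0,-0.021,-0.0375,0,0.65],
    [0,0,0,-0.0256,-0.0472,0,0.65],
  ],
)

```text
t: 16.7
tool_pos: [0.4714, -0.0266, 0.0796]
tool_rot: [3.098, 0.502, 0.003]
contact_force: [4.0, -2.3, 0.3]
opening: 0.017
grip_force: 39.5
```

```bash
python3 -c "
from st import *;cr()"
```

```text
16.7 [ 0.4714 -0.0266  0.0796] F [ 4.02 -2.34  0.28] Ftool [ 3.07  3.49 -0.27] tq [-0.313 -0.638 -0.001] 0.017 39.51654813819914 ang 18.39
alpha 5.841 r 65.9  Frad -1.28 Ftan(resist) 4.47
```

carry_out(
  rows=[
    [0,0,0,-0.0035,-0.01,0,0.65],
    [0,0,0,-0.007,-0.0203,0,0.65],
    [0,0,0,-0.01,-0.0306,0,0.65],
  ],
)

```text
t: 17.0
tool_pos: [0.4645, -0.0181, 0.0796]
tool_rot: [3.099, 0.503, -0.002]
contact_force: [0.4, -5.4, 2.9]
opening: 0.0171
grip_force: 39.9
```

```bash
python3 -c "
from st import *;prof('t11')";for s in "6 6.03 6.06 6.09 6.12 6.15" "6.15 6.18 6.21 6.24 6.27 6.3"; do python3 rows.py $s;done
```

```text
17.0 [ 0.4645 -0.0181  0.0796] F [ 0.36 -5.4   2.94] Ftool [-1.37  5.24 -2.93] tq [-0.889  0.069 -0.064] 0.0171 39.85813907129341 ang 18.44
alpha 6.007 r 65.9  Frad 2.74 Ftan(resist) 4.67
0.056 180 [32, 59, 98, 113, 114, 112, 110, 108, 107, 107, 106, 96, 76, 49, 37, 35, 91, 156, 199, 221, 224, 228, 201, 148, 97, 79, 97, 197, 244, 254]
0.101 200 [80, 149, 182, 200, 216, 216, 181, 117, 78, 160, 245, 254, 251, 248, 247, 246, 246, 246, 246, 250, 247, 198, 110, 69, 110, 113, 111, 108]
6.03 [-0.0017 -0.0063]
6.06 [-0.0033 -0.0126]
6.09 [-0.0046 -0.0189]
6.12 [-0.0058 -0.0253]
6.15 [-0.0067 -0.0318]
6.18 [-0.0008 -0.0065]
6.21 [-0.0013 -0.0129]
6.24 [-0.0017 -0.0194]
6.27 [-0.0019 -0.0259]
6.3 [-0.0019 -0.0324]
```

carry_out(
  rows=[
    [0,0,0,-0.002,-0.0063,0,0.65],
    [0,0,0,-0.004,-0.0126,0,0.65],
    [0,0,0,-0.006,-0.0189,0,0.65],
    [0,0,0,-0.0075,-0.0253,0,0.65],
    [0,0,0,-0.0085,-0.0318,0,0.65],
  ],
)

```text
t: 17.55
tool_pos: [0.4595, -0.0096, 0.0796]
tool_rot: [3.099, 0.504, -0.001]
contact_force: [0.1, -6.2, 2.3]
opening: 0.0168
grip_force: 39.8
```

```bash
python3 -c "
from st import *;prof('t12')"
```

```text
17.55 [ 0.4595 -0.0096  0.0796] F [ 0.14 -6.22  2.34] Ftool [-1.84  5.95 -2.33] tq [-1.054 -0.069 -0.048] 0.0168 39.84617867608904 ang 18.46
alpha 6.158 r 66.0  Frad 2.56 Ftan(resist) 5.67
0.056 180 [17, 30, 68, 102, 115, 114, 110, 108, 107, 109, 98, 95, 94, 73, 39, 34, 52, 106, 173, 214, 224, 226, 214, 173, 118, 84, 70, 143, 218, 251]
0.101 200 [52, 109, 167, 193, 206, 220, 197, 137, 86, 81, 236, 254, 252, 249, 247, 247, 246, 246, 246, 247, 252, 225, 149, 74, 105, 114, 111, 110]
```

carry_out(
  rows=[
    [0,0,0,-0.0008,-0.003,0,0.65],
    [0,0,0,-0.0012,-0.0055,0,0.65],
  ],
)

```text
t: 17.8
tool_pos: [0.4588, -0.0082, 0.0796]
tool_rot: [3.099, 0.504, -0.0]
contact_force: [0.9, -5.7, 1.8]
opening: 0.0168
grip_force: 39.8
```

```bash
python3 -c "
from st import *
for i in range(3): cr();get_image('top')"
```

```text
17.8 [ 0.4588 -0.0082  0.0796] F [ 0.9  -5.67  1.8 ] Ftool [-0.94  5.66 -1.79] tq [-1.015 -0.203 -0.07 ] 0.0168 39.80647608540494 ang 18.46
alpha 6.181 r 66.0  Frad 1.51 Ftan(resist) 5.53
17.85 [ 0.4588 -0.0081  0.0796] F [ 1.54 -5.45  2.38] Ftool [-0.27  5.66 -2.37] tq [-0.973 -0.173 -0.05 ] 0.0168 39.80113018095835 ang 18.46
alpha 6.182 r 66.0  Frad 0.83 Ftan(resist) 5.60
17.9 [ 0.4588 -0.0081  0.0796] F [ 0.62 -5.9   1.99] Ftool [-1.28  5.8  -1.98] tq [-0.995 -0.135 -0.004] 0.0169 39.80078988886817 ang 18.46
alpha 6.182 r 66.0  Frad 1.85 Ftan(resist) 5.64
```

carry_out(
  rows=[
    [0,0,0,-0.0004,-0.003,0,0.65],
    [0,0,0,-0.0008,-0.0055,0,0.65],
  ],
)

```text
t: 18.15
tool_pos: [0.4582, -0.0068, 0.0796]
tool_rot: [3.099, 0.503, 0.0]
contact_force: [2.0, -6.4, 2.4]
opening: 0.0168
grip_force: 39.8
```

```bash
python3 -c "
from st import *
for i in range(2): cr();get_image('top')
prof('t13')"
```

```text
18.15 [ 0.4582 -0.0068  0.0796] F [ 1.99 -6.43  2.44] Ftool [-0.15  6.74 -2.43] tq [-1.063 -0.303 -0.071] 0.0168 39.76250657594392 ang 18.45
alpha 6.204 r 66.0  Frad 0.68 Ftan(resist) 6.70
18.2 [ 0.4582 -0.0067  0.0796] F [ 2.07 -6.17  1.56] Ftool [ 0.01  6.51 -1.55] tq [-1.046 -0.217 -0.041] 0.0166 39.759447949941205 ang 18.46
alpha 6.205 r 66.0  Frad 0.50 Ftan(resist) 6.49
18.25 [ 0.4582 -0.0067  0.0796] F [ 1.48 -6.62  2.26] Ftool [-0.69  6.75 -2.25] tq [-1.009 -0.213 -0.052] 0.017 39.75860496778523 ang 18.46
alpha 6.205 r 66.0  Frad 1.21 Ftan(resist) 6.67
0.056 180 [26, 28, 47, 73, 99, 111, 112, 110, 109, 109, 109, 105, 102, 93, 62, 36, 50, 105, 173, 213, 224, 227, 213, 177, 135, 110, 80, 138, 215, 252]
0.101 200 [53, 103, 165, 192, 207, 221, 198, 137, 87, 79, 236, 254, 252, 249, 247, 246, 246, 246, 246, 248, 252, 229, 157, 82, 107, 113, 111, 108]
```

The cap has stopped moving and the tangential force has risen from about 4 to 6.6 N, which means roughly 12-14 N of clamping. I'll relax the push, release and lift away.

carry_out(
  rows=[
    [0,0,0,0,0.0015,0,0.65],
    [0,0,0,0,0.003,0,0.65],
    [0,0,0,0,0.003,0,0.4],
    [0,0,0,0,0.003,0,0.1],
    [0,0,0,0,0.003,0,0],
  ],
)

```text
t: 18.8
tool_pos: [0.4576, -0.0063, 0.0787]
tool_rot: [-3.099, -0.504, 0.002]
contact_force: [0.3, 0.2, -0.2]
opening: 0.0425
grip_force: 0.0
```

```bash
python3 -c "
from st import *
prof('t14')"
```

```text
18.8 [ 0.4576 -0.0063  0.0787] F [ 0.3   0.23 -0.17] Ftool [ 0.36 -0.13  0.17] tq [0.044 0.003 0.019] 0.0425 0.0 ang 18.46
alpha 6.215 r 66.3  Frad -0.37 Ftan(resist) -0.10
0.056 180 [25, 26, 45, 73, 99, 111, 112, 110, 109, 109, 109, 104, 100, 94, 62, 35, 49, 104, 172, 215, 223, 226, 213, 176, 133, 108, 79, 138, 215, 252]
0.101 200 [54, 102, 164, 192, 207, 221, 199, 139, 87, 79, 236, 254, 252, 249, 247, 246, 246, 246, 246, 248, 252, 229, 158, 84, 105, 112, 110, 109]
```

carry_out(
  rows=[
    [0,0,0,0,0.001,0,0],
    [0,0,0,0,0.001,-0.06,0],
    [0,0,0,0,0.001,-0.15,0],
    [0,0,0,0,0.001,-0.27,0],
    [0,0,0,0,0.001,-0.4,0],
  ],
)

```text
t: 19.35
tool_pos: [0.4576, -0.0069, 0.1997]
tool_rot: [-3.1, -0.503, 0.003]
contact_force: [0.6, -0.3, 0.5]
opening: 0.0428
grip_force: 0.0
```

carry_out(
  rows=[
    [0,0,0,-0.1,0.15,0,0],
    [0,0,0,-0.2,0.3,0,0],
    [0,0,0,-0.3,0.4,0,0],
    [0,0,0,-0.3,0.5,0,0],
    [0,0,0,-0.3,0.5,0,0],
  ],
)

```text
t: 19.85
tool_pos: [0.4203, -0.1807, 0.1995]
tool_rot: [3.102, 0.496, 0.0]
contact_force: [-1.3, -0.1, -0.3]
opening: 0.0426
grip_force: 0.0
```

```bash
python3 - <<'E'
from st import *
prof('t15');s=get_image("scene");save(s,"s15");t=load("t15")
for n,c,w in(("scene",s,(170,230,235,280)),("top",t,(180,225,235,290))):
  b=c["img"].astype(int);m=((b[...,2]>80)&(b[...,1]<60)&(b[...,0]<60));k=np.zeros_like(m);k[w[0]:w[1],w[2]:w[3]]=1;m&=k
  ys,xs=np.nonzero(m);print(n,len(xs),ys.min(),ys.max(),xs.min(),xs.max(),[(y,xs[ys==y].mean().round(1)) for y in np.unique(ys)[::3]])
a=np.array([.9487,.3163,0])
for al in(6.14,6.2,6.26):
  th=np.pi+np.radians(18.44)-al;e=np.array([np.cos(th),np.sin(th),0]);H=np.array([*A,.098])+.065*e
  print(al,"scene",proj(s,H+[0,0,.011]).round(1),proj(s,H+[0,0,.055]).round(1),"top",proj(t,H+[0,0,.011]).round(1),proj(t,H+[0,0,.055]).round(1))
E
```

```text
19.85 [ 0.4203 -0.1807  0.1995] F [-1.29 -0.14 -0.34] Ftool [-1.27 -0.27  0.34] tq [-0.002 -0.009 -0.022] 0.0426 0.0 ang 18.17
alpha 5.493 r 222.7  Frad 0.69 Ftan(resist) -1.10
0.056 180 [26, 29, 47, 74, 100, 113, 114, 112, 111, 111, 111, 107, 103, 96, 64, 38, 51, 106, 176, 218, 226, 229, 216, 180, 138, 111, 81, 141, 218, 253]
0.101 200 [55, 105, 168, 196, 212, 225, 202, 142, 90, 81, 237, 254, 253, 250, 248, 248, 248, 247, 247, 249, 253, 231, 160, 83, 108, 116, 113, 112]
scene 99 194 212 250 257 [(np.int64(194), np.float64(250.5)), (np.int64(197), np.float64(252.5)), (np.int64(200), np.float64(253.0)), (np.int64(203), np.float64(254.0)), (np.int64(206), np.float64(254.5)), (np.int64(209), np.float64(254.5)), (np.int64(212), np.float64(254.5))]
top 16 198 206 260 266 [(np.int64(198), np.float64(265.0)), (np.int64(204), np.float64(262.5))]
6.14 scene [255.8 210.7] [255.1 194.7] top [265.5 202.6] [265.1 199.6]
6.2 scene [254.4 209.9] [253.6 193.9] top [263.9 203.3] [263.4 200.3]
6.26 scene [253. 209.] [252.2 193. ] top [262.3 203.9] [261.7 201. ]
```

```bash
python3 -c "
from station import finish_job;print(finish_job())"
```

```text
the job is handed in; nothing more can be done
None
```

The job is handed in: the handle is up against its stop and released, and the bottle is seated in the V and gripped at roughly 12–15 N, estimated from the force at the handle. I moved the crank only after the handle was up, and the arm stayed away from the vials.

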